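Set the blowpipe rest's height with spacer rings

ROBOT

A 7-joint arm with a two-finger parallel gripper is mounted at the origin on the work surface. World frame = base frame: x ahead of the robot, y to its left, z up, the work surface at z = 0. Lengths are in m, angles in rad, forces in N, time in s.
With the tool pointing down it reaches from about 0.4 to 0.9 m from the base axis. Payload 5.5 kg.
Tool frame: the origin (TCP) lies on the front face of the gripper's body, between the roots of the fingers; the fingertips stand 73 mm ahead of it and the grasp point (between the pads) lies 54 mm ahead of it (arm.tcp_to_tips is the distance from the TCP to the fingertips, in m); y points along the fingers, x is the direction in which the jaws open and shut, and the axes are right-handed (so a half turn about y gives the same grasp; the last joint's range is limited). The gripper opens to 85 mm and grips with 20 to 120 N. Pads are 22 mm wide; open, the fingers measure 114 mm over their backs; the gripper's body (76 mm by 85 mm) begins 54 mm behind the grasp point. The pads swing forward as they close: fully open they stand 13 mm farther back than shut.
Start: joints at [1.484, 0.501, -0.427, 1.55, 0.221, 1.138, -0.21], TCP at [0.223, -0.611, 0.304] pointing down, gripper open.
Joint ranges: [-2.88, 2.88], [-0.31, 2.03], [-1.54, 1.56], [0.2, 2.42], [-1.41, 4.55], [0.19, 2.02], [-2.57, 2.57]. Speed limits (rad/s): [2.57, 2.57, 3.14, 3.14, 3.14, 3.14, 3.14].

INTERFACE

Orientations are given as a unit quaternion [x, y, z, w].
In Python, from cell import arm, eyes gives the robot as it stands.
- The arm moves only by the shell command python3 -m handwheel 'ROWS' [OPENING] [FORCE]. ROWS is JSON, a list of rows, each a list of 4 numbers: the shift along the tool's x, y, z in mm, then the turn about the tool's y in rad. A call has 1 to 10 rows; each row is the pose to reach, as a shift and turn from the pose measured when the call began, along the tool's axes at that moment; what a row does not reach only later rows make up. A row lasts 1/8 s, in which the tool goes at most 62.5 mm and 10.7 degrees, less where a joint would pass 70% of its speed; a pose out of reach is approached as far as the arm can. A call with a gripper value outside its range is refused whole. OPENING is the finger opening in mm, from 0 to 85.4, set as the call begins (- or left out, the last holds). The fingers move at their own pace and stop on an object; FORCE is the grip in N (left out, the last holds). Time passes only in rows, so rows that repeat a pose let the fingers close. It gives the time, the measured TCP pose, the force and the opening at its end, in the units of the state.
- arm.get_state(): the state, without advancing time (a new reading comes with each control period).
- eyes.snapshot(name): name is "scene" or "top"; returns a dict with "color" (384x512x3 uint8, red, green, blue), "fx", "fy", "cx", "cy" (pixels), "R" (3x3) and "t" (3): a world point X has camera coordinates R X + t. Camera axes: x right, y down, z forward; pixel columns grow to the right and rows downward; lengths in m; the calibration is good to about 2 mm. A picture is of the moment at which its call begins. There is no depth.
- arm.job_done(): hands the job in, once; it reports no verdict.
The state is a dict: "t": time; "q": joint angles; "dq": joint speeds; "joint_efforts": joint torques, N m; "tool_pos": TCP position; "orientation": TCP orientation; "force": force on the tool from outside, world axes, zero at the start; "moment": the same for the moment, N m; "finger_gap": finger opening in m.
Only numpy, scipy, OpenCV 4.12 (cv2) and the standard library are available. Lean on these libraries where they do the work, as an engineer would, in place of code of your own. Each camera call takes 0.05 s, during which the arm holds its last target.

TASK

Raise the blowpipe rest: drop both brass spacer rings into the tube of the blue pipe-rest foot, so that they lie flat at its bottom, one on top of the other. Leave the dark steel ring where it lies.

Things in the scene. Friction and masses are not known exactly. Their poses are not given: they have to be found in the camera images.
- pipe_rest: Fixed foot of a pipe rest: short upright blue tube, empty, on a dark plate 120 x 120 x 8 mm. Origin on the tube's axis at the plate's underside (bench level), z up. Heights above bench: tube floor 8 mm; 68 mm wide inside up to 28 mm; then it flares to 82 mm inside (89 outside) at the rim, 44 mm. Slots about 18 mm wide below the flare on its +x and -x sides show the inside.
- brass_ring_a: Brass flat spacer ring, loose on the bench: 52 mm outside diameter, 24 mm hole, 16 mm thick, about 0.22 kg. Origin at the ring's centre (8 mm up as it lies), z along its axis. Grip across its outside from above, any direction. In the tube two rings make a column with centres 16 and 32 mm above the bench.
- brass_ring_b: The second brass spacer ring, the same as brass_ring_a in size, mass and origin. Either ring may be the lower one.
- dark_ring: Dark grey steel ring of the same size (52 mm outside, 24 mm hole, 16 mm thick, origin at its centre), flat on the bench near the brass ones. It belongs to another rest: leave it.
Things that resemble listed ones, but are neither listed nor needed, are in the scene too. What is shaped like the brass_ring_a but purple or white is not meant.

How it is judged:
At the end, for the whole second after the job is handed in: Both brass rings lie in the tube at rest: each within 12 mm of the tube's axis, flat within 0.2 rad (11 degrees), its centre less than 40 mm above the bench; the dark ring is within 30 mm of where it started (horizontal distance between each of brass_ring_a, brass_ring_b and pipe_rest below 0.012 m and height (world z) of each of brass_ring_a, brass_ring_b below 0.04 m and angle between the z axis of each of brass_ring_a, brass_ring_b and the z axis of pipe_rest, either way round below 0.2 rad and linear speed of each of brass_ring_a, brass_ring_b below 0.02 m/s and distance of dark_ring from where it was at the start of the episode below 0.03 m); the robot touches nothing.
It fails at once if the dark steel ring is moved more than 30 mm from its place (distance of dark_ring from where it was at the start of the episode above 0.03 m).
It also fails if it takes over 54 s, if anything falls off the work surface, if the arm or the gripper's body presses on something with over 40 N, if the wrist force passes 120 N, or if a joint passes its speed limit or range.

## Working session

There is one attempt and no reset: what is moved stays moved. The work goes in short steps, Python scripts to look and compute and a shell command to move; the robot and the scene stay as the last step left them, time stands still between calls to the robot, and variables do not carry over. Pictures are saved under pics/ and viewed, and the job is handed in when it is done.

```bash
mkdir -p pics; ls; python3 - <<'E'
from cell import arm, eyes
import cv2
s=arm.get_state(); print(s['t'],s['tool_pos'],s['orientation'],s['finger_gap'],s['force'])
for n in ("scene","top"):
    p=eyes.snapshot(n); cv2.imwrite(f"pics/{n}0.png",p["color"][:,:,::-1]); print(n,p["fx"],p["cx"],p["cy"],p["R"],p["t"])
E
```

```text
pics
0.0 [ 0.22250467 -0.61013171  0.30284286] [-0.57897897  0.40591717 -0.40478722  0.57979472] 0.08516236154359688 [ 0.12795681 -0.09500345  0.70171581]
scene 361.5022323430691 248.50648503890102 196.04300903205223 [[ 0.79066874  0.61213935 -0.01132952]
 [ 0.44455129 -0.58673103 -0.67684625]
 [-0.42097161  0.53012462 -0.73603722]] [-0.46016949 -0.1958839   0.97829766]
top 447.2893009501617 260.4594820548893 190.96861464947352 [[ 2.96399763e-04 -9.99958459e-01 -9.10999853e-03]
 [-9.81708926e-01  1.44346606e-03 -1.90382510e-01]
 [ 1.90387752e-01  8.99979620e-03 -9.81667718e-01]] [0.00580612 0.5515122  1.02831557]
```

View pics/scene0.png

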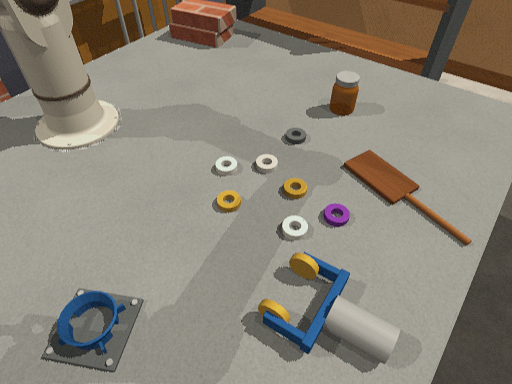

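View pics/top0.png

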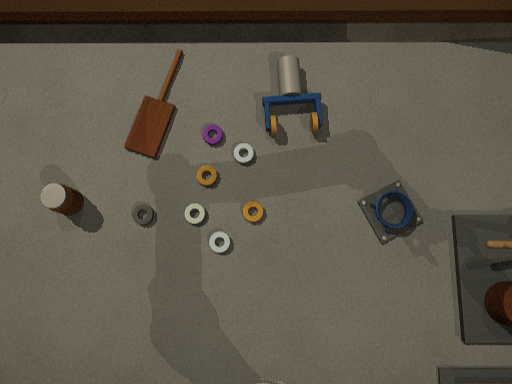

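```bash
python3 - <<'E'
from cell import arm
from scipy.spatial.transform import Rotation as R
s=arm.get_state(); print(R.from_quat(s['orientation']).as_matrix().round(3), arm.tcp_to_tips)
E
```

```text
[[ 0.343 -0.001  0.939]
 [-0.939  0.002  0.343]
 [-0.002 -1.     0.   ]] 0.0726
```

```bash
cat > h.py <<'E'
from cell import arm, eyes
import cv2, numpy as np
from scipy.spatial.transform import Rotation as Rot
def bp(p,u,v,z):
    d=p["R"].T@np.array([(u-p["cx"])/p["fx"],(v-p["cy"])/p["fy"],1.]); c=-p["R"].T@p["t"]
    return c+d*(z-c[2])/d[2]
def proj(p,X):
    X=np.atleast_2d(X)@p["R"].T+p["t"]; return np.c_[p["fx"]*X[:,0]/X[:,2]+p["cx"],p["fy"]*X[:,1]/X[:,2]+p["cy"]]
def blobs(p,lo,hi,z,minA=40):
    m=cv2.inRange(cv2.cvtColor(p["color"],cv2.COLOR_RGB2HSV),lo,hi); out=[]
    cs,_=cv2.findContours(m,cv2.RETR_EXTERNAL,cv2.CHAIN_APPROX_NONE)
    for c in cs:
        if cv2.contourArea(c)<minA: continue
        h=cv2.convexHull(c).astype(np.float32); M=cv2.moments(h); u,v=M['m10']/M['m00'],M['m01']/M['m00']
        out.append((round(u,1),round(v,1),cv2.contourArea(c),cv2.boundingRect(c),bp(p,u,v,z).round(4)))
    return out
E
python3 - <<'E'
from h import *
ims=[]
for n,box in (("scene",(200,110,360,250)),("top",(120,110,280,250))):
    p=eyes.snapshot(n)
    print(n,"brass"); [print(b) for b in blobs(p,(12,130,80),(28,255,255),.010)]
    print("blue"); [print(b) for b in blobs(p,(100,120,40),(125,255,255),.036)]
    x0,y0,x1,y1=box
    ims.append(cv2.resize(p["color"][y0:y1,x0:x1,::-1],None,fx=2.5,fy=2.5,interpolation=cv2.INTER_CUBIC))
    if n=="top": ims.append(cv2.resize(p["color"][170:250,350:430,::-1],(350,350),interpolation=cv2.INTER_CUBIC)); cv2.imwrite("pics/tube0.png",ims.pop())
cv2.imwrite("pics/crop0.png",np.hstack(ims))
E
```

```text
scene brass
(273.1, 310.3, 323.0, (258, 299, 32, 23), array([ 0.7262, -0.1193,  0.01  ]))
(303.8, 265.6, 502.0, (289, 253, 30, 26), array([ 0.7213, -0.0151,  0.01  ]))
(228.4, 200.9, 387.0, (217, 191, 24, 21), array([0.5098, 0.0234, 0.01  ]))
(294.9, 187.9, 345.0, (284, 178, 23, 21), array([0.6017, 0.141 , 0.01  ]))
(403.1, 191.8, 1905.0, (346, 151, 125, 94), array([0.794 , 0.2719, 0.01  ]))
(344.3, 96.5, 424.0, (330, 83, 29, 31), array([0.5169, 0.5325, 0.01  ]))
(83.5, 47.4, 210.0, (73, 30, 23, 34), array([-0.3573,  0.2703,  0.01  ]))
(484.5, 44.2, 4213.5, (445, 0, 67, 89), array([0.7486, 1.114 , 0.01  ]))
(362.5, 26.8, 8379.5, (249, 0, 199, 75), array([0.3484, 0.9992, 0.01  ]))
(170.5, 8.1, 75.5, (166, 0, 10, 23), array([-0.3704,  0.702 ,  0.01  ]))
(158.9, 13.8, 247.0, (152, 0, 15, 30), array([-0.3654,  0.6324,  0.01  ]))
(145.0, 15.7, 275.0, (136, 0, 18, 35), array([-0.3958,  0.5857,  0.01  ]))
(126.2, 6.6, 141.0, (119, 0, 15, 16), array([-0.5342,  0.6043,  0.01  ]))
(107.5, 10.6, 264.0, (98, 0, 20, 25), array([-0.5628,  0.5299,  0.01  ]))
blue
(89.4, 321.6, 2722.0, (57, 291, 68, 63), array([ 0.5153, -0.3196,  0.036 ]))
(305.6, 301.2, 1704.5, (263, 253, 87, 101), array([ 0.7653, -0.0852,  0.036 ]))
top brass
(498.9, 243.7, 136.0, (486, 240, 26, 8), array([ 0.4276, -0.5776,  0.01  ]))
(252.6, 211.1, 310.5, (243, 201, 20, 21), array([0.5087, 0.0254, 0.01  ]))
(206.3, 175.0, 284.5, (197, 165, 20, 21), array([0.6012, 0.1431, 0.01  ]))
(273.1, 123.9, 85.0, (270, 115, 7, 19), array([ 0.7366, -0.0268,  0.01  ]))
(314.4, 120.4, 76.0, (311, 112, 7, 19), array([ 0.7458, -0.1338,  0.01  ]))
(158.6, 106.1, 505.0, (138, 50, 43, 106), array([0.7866, 0.2727, 0.01  ]))
blue
(392.9, 209.5, 1022.0, (371, 190, 42, 41), array([ 0.5084, -0.3163,  0.036 ]))
(292.5, 110.2, 429.0, (263, 93, 59, 36), array([ 0.7639, -0.0757,  0.036 ]))
```

View pics/crop0.png

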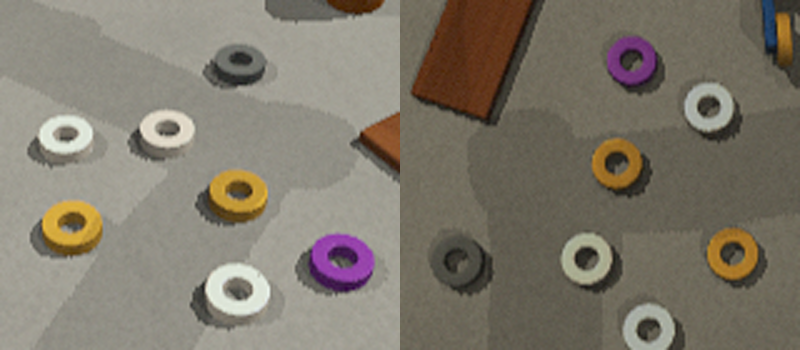

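View pics/tube0.png

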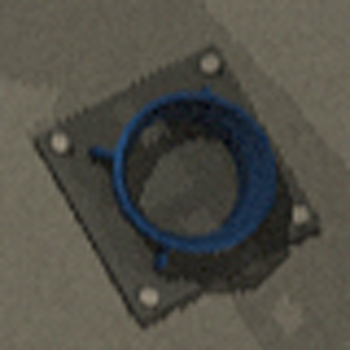

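```bash
python3 - <<'E'
from h import *
p=eyes.snapshot("top"); q=eyes.snapshot("scene")
for n,(u,v) in dict(wh1=(243.5,153),cream=(195,213.5),wh2=(220,242),dark=(143,215),pur=(213,134)).items():
    print(n,bp(p,u,v,.01)[:2].round(3), [ (np.round(1e3*np.linalg.norm(d)),np.degrees(np.arctan2(d[1],d[0])).round()) for d in (bp(p,u,v,.01)[:2]-np.array(r) for r in ((.509,.0245),(.6015,.142)))])
print("bolts",np.mean([bp(p,u,v,.010) for u,v in((397.8,184.4),(363.7,202.7),(384.1,237.9),(418.8,218.9))],0))
ims=[]
for im,box in((p,(350,165,430,245)),(q,(40,280,150,375))):
    m=cv2.inRange(cv2.cvtColor(im["color"],cv2.COLOR_RGB2HSV),(100,120,40),(125,255,255))
    c=im["color"][:,:,::-1].copy(); x0,y0,x1,y1=box; s=350/(y1-y0)
    c=cv2.resize(c[y0:y1,x0:x1],None,fx=s,fy=s,interpolation=cv2.INTER_CUBIC)
    a=np.linspace(0,2*np.pi,60)
    for cx,cy,col in((.509,-.3185,(0,255,255)),):
      for r,z in((.0445,.044),(.041,.044),(.034,.008)):
        pts=(proj(im,np.c_[cx+r*np.cos(a),cy+r*np.sin(a),0*a+z])-[x0,y0]+.5)*s
        cv2.polylines(c,[pts.astype(np.int32)],True,col,1)
    ims.append(c)
cv2.imwrite("pics/tube1.png",np.hstack(ims)); print(arm.tcp_to_tips, arm.get_state()['t'])
E
```

```text
wh1 [0.659 0.049] [(np.float64(152.0), np.float64(9.0)), (np.float64(109.0), np.float64(-58.0))]
cream [0.503 0.169] [(np.float64(145.0), np.float64(92.0)), (np.float64(102.0), np.float64(165.0))]
wh2 [0.432 0.106] [(np.float64(112.0), np.float64(134.0)), (np.float64(173.0), np.float64(-168.0))]
dark [0.499 0.299] [(np.float64(275.0), np.float64(92.0)), (np.float64(187.0), np.float64(123.0))]
pur [0.71  0.128] [(np.float64(226.0), np.float64(27.0)), (np.float64(109.0), np.float64(-7.0))]
bolts [ 0.50911508 -0.31905175  0.01      ]
0.0726 0.3
```

View pics/tube1.png

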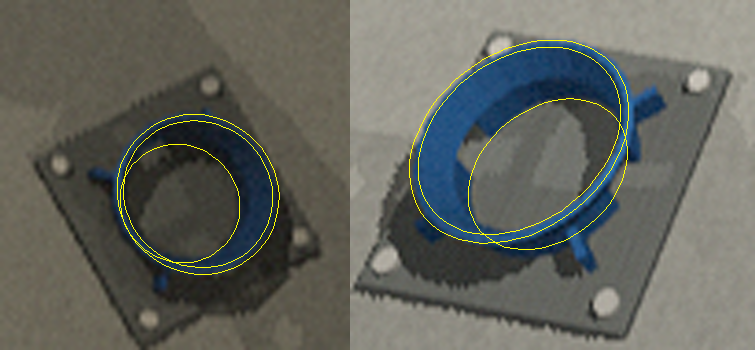

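```bash
python3 -m handwheel '[[-497,0,487,0],[-497,0,487,0],[-497,0,487,0],[-497,0,487,0],[-497,0,487,0],[-497,0,487,0],[-497,0,487,0],[-497,60,487,0],[-497,60,487,0],[-497,60,487,0]]' 85
cat >> h.py <<'E'
def delta(x,y,z):
    s=arm.get_state(); R=Rot.from_quat(s['orientation']).as_matrix()
    print("t",s['t'],"pos",np.round(s['tool_pos'],4),"gap",round(s['finger_gap'],4),"F",np.round(s['force'],1))
    print("shift mm",(1e3*R.T@(np.array([x,y,z])-s['tool_pos'])).round(1),"ydown",R[:,1].round(3),"x",R[:,0].round(3))
E
python3 -c "
from h import *
delta(.509,.0245,.16)"
```

```text
t: 1.55
tool_pos: [0.4793, -0.0442, 0.2615]
orientation: [-0.579, 0.405, -0.406, 0.579]
force: [1.2, -0.9, -0.7]
finger_gap: 0.0849
t 1.55 pos [ 0.4793 -0.0442  0.2615] gap 0.0849 F [ 1.2 -0.9 -0.7]
shift mm [-54.5 101.5  51.3] ydown [ 0.001 -0.    -1.   ] x [ 0.342 -0.94   0.001]
```

```bash
python3 -m handwheel '[[-54,60,51,0],[-54,100,51,0],[-54,141,51,0],[-54,141,51,0],[-54,141,51,0]]'
python3 -c "
from h import *
delta(.509,.0245,.08)
for n in('top','scene'):
    p=eyes.snapshot(n); u,v=proj(p,[.509,.0245,.03])[0].astype(int); cv2.imwrite(f'pics/a_{n}.png',cv2.resize(p['color'][max(0,v-60):v+50,u-60:u+60,::-1],None,fx=5,fy=5,interpolation=cv2.INTER_CUBIC))
"
```

```text
t: 2.17
tool_pos: [0.5098, 0.0238, 0.1219]
orientation: [-0.579, 0.405, -0.406, 0.58]
force: [-0.3, -0.5, -0.2]
finger_gap: 0.0846
t 2.175 pos [0.5098 0.0238 0.1219] gap 0.0846 F [-0.3 -0.5 -0.2]
shift mm [-0.9 41.9 -0.6] ydown [ 0.003 -0.    -1.   ] x [ 0.342 -0.94   0.001]
```

View pics/a_scene.png

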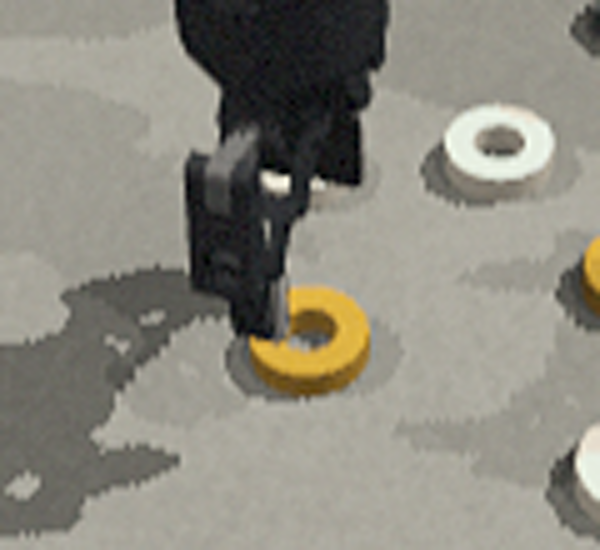

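View pics/a_top.png

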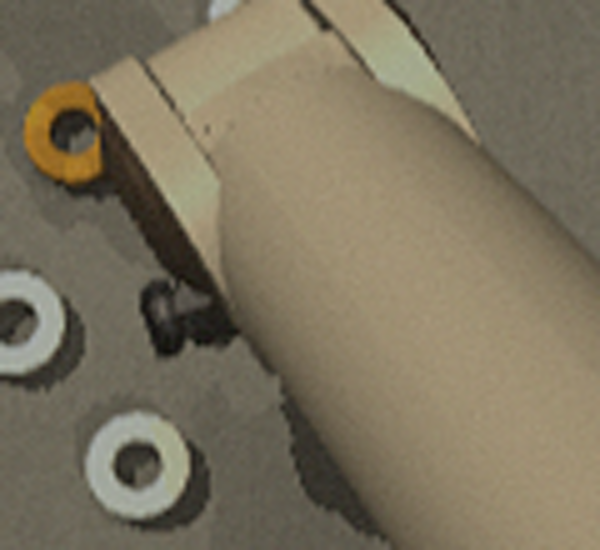

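```bash
python3 -c "
from h import *
s=arm.get_state();R=Rot.from_quat(s['orientation']).as_matrix();p=eyes.snapshot('scene');u,v=proj(p,[.509,.0245,.03])[0].astype(int)
o=np.array([u-60,v-60])
for L in(.06,.066,.073,.08,.086):
  for off,w in((.0425,.011),(.0425,-.011),(.057,.011),(.057,-.011)):
    print(L,off,w,((proj(p,s['tool_pos']+R@np.array([off,L,w]))[0]-o+.5)*5).round())
"
```

```text
0.06 0.0425 0.011 [293. 336.]
0.06 0.0425 -0.011 [240. 324.]
0.06 0.057 0.011 [280. 363.]
0.06 0.057 -0.011 [226. 351.]
0.066 0.0425 0.011 [294. 347.]
0.066 0.0425 -0.011 [242. 334.]
0.066 0.057 0.011 [281. 373.]
0.066 0.057 -0.011 [228. 361.]
0.073 0.0425 0.011 [295. 359.]
0.073 0.0425 -0.011 [243. 346.]
0.073 0.057 0.011 [282. 385.]
0.073 0.057 -0.011 [229. 373.]
0.08 0.0425 0.011 [296. 370.]
0.08 0.0425 -0.011 [245. 358.]
0.08 0.057 0.011 [283. 397.]
0.08 0.057 -0.011 [231. 384.]
0.086 0.0425 0.011 [297. 380.]
0.086 0.0425 -0.011 [246. 368.]
0.086 0.057 0.011 [285. 407.]
0.086 0.057 -0.011 [232. 394.]
```

```bash
python3 -m handwheel '[[-1,47,0,0],[-1,47,0,0],[-1,47,0,0],[-1,47,0,0]]'
python3 -m handwheel '[[0,0,0,0],[0,0,0,0],[0,0,0,0],[0,0,0,0],[0,0,0,0],[0,0,0,0]]' 40 60
python3 -c "
from h import *
delta(.509,.0245,.075)
p=eyes.snapshot('scene'); u,v=proj(p,[.509,.0245,.03])[0].astype(int); cv2.imwrite('pics/a2.png',cv2.resize(p['color'][max(0,v-60):v+50,u-60:u+60,::-1],None,fx=5,fy=5,interpolation=cv2.INTER_CUBIC))
"
```

```text
t: 2.82
tool_pos: [0.5114, 0.0242, 0.0774]
orientation: [-0.578, 0.404, -0.408, 0.58]
force: [0.5, -0.3, 1.2]
finger_gap: 0.085
t: 3.58
tool_pos: [0.5119, 0.0246, 0.0786]
orientation: [-0.578, 0.403, -0.409, 0.58]
force: [-2.6, 0.2, 11.9]
finger_gap: 0.0488
t 3.575 pos [0.5119 0.0246 0.0786] gap 0.0488 F [-2.6  0.2 11.9]
shift mm [-0.9  3.6 -2.8] ydown [ 0.009 -0.001 -1.   ] x [ 0.341 -0.94   0.004]
```

View pics/a2.png

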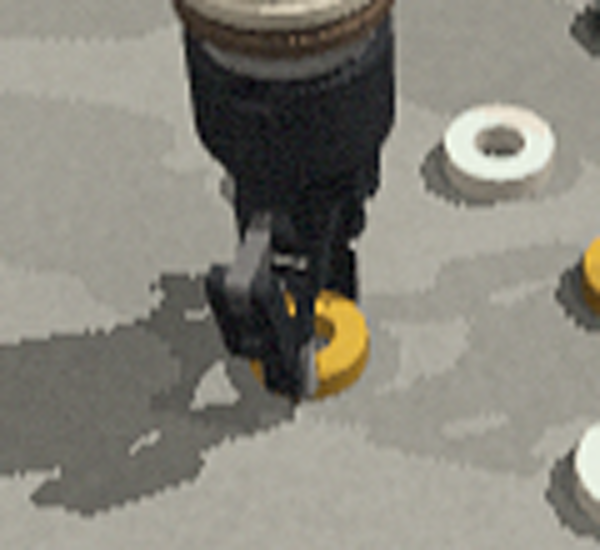

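```bash
python3 -m handwheel '[[0,0,0,0],[0,0,0,0],[0,0,0,0]]'
python3 -c "
from h import *
delta(.509,.0245,.075)
p=eyes.snapshot('scene'); u,v=proj(p,[.509,.0245,.03])[0].astype(int); 
s=arm.get_state();R=Rot.from_quat(s['orientation']).as_matrix();o=np.array([u-60,v-60])
c=cv2.resize(p['color'][max(0,v-40):v+20,u-40:u+40,::-1],None,fx=8,fy=8,interpolation=cv2.INTER_CUBIC)
cv2.imwrite('pics/a3.png',c)
"
```

```text
t: 4.0
tool_pos: [0.5119, 0.0246, 0.0787]
orientation: [-0.578, 0.403, -0.409, 0.58]
force: [-1.7, -0.1, 3.3]
finger_gap: 0.0487
t 4.0 pos [0.5119 0.0246 0.0787] gap 0.0487 F [-1.7 -0.1  3.3]
shift mm [-0.9  3.7 -2.8] ydown [ 0.009 -0.001 -1.   ] x [ 0.341 -0.94   0.004]
```

View pics/a3.png

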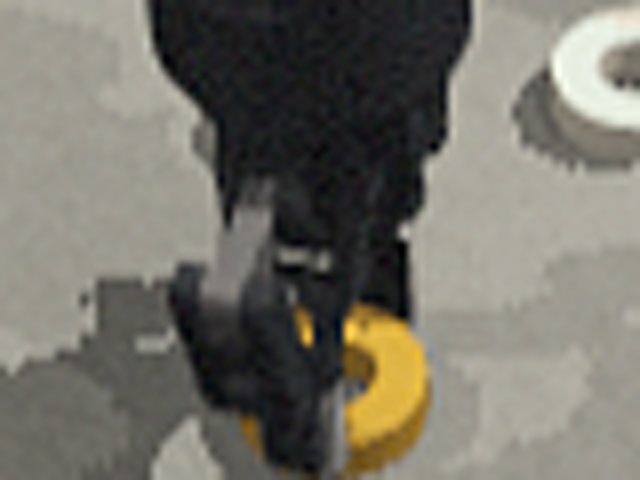

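```bash
python3 -m handwheel '[[0,-30,0,0],[0,-60,0,0],[0,-80,0,0],[0,-80,0,0]]'
python3 -c "
from h import *
delta(.509,.0245,.075)
p=eyes.snapshot('scene'); u,v=proj(p,[.509,.0245,.1])[0].astype(int); 
c=cv2.resize(p['color'][max(0,v-40):v+40,u-40:u+40,::-1],None,fx=7,fy=7,interpolation=cv2.INTER_CUBIC)
cv2.imwrite('pics/a4.png',c)
"
```

```text
t: 4.55
tool_pos: [0.512, 0.0246, 0.1597]
orientation: [-0.577, 0.402, -0.41, 0.581]
force: [-0.4, -0.1, -2.3]
finger_gap: 0.0486
t 4.55 pos [0.512  0.0246 0.1597] gap 0.0486 F [-0.4 -0.1 -2.3]
shift mm [-1.4 84.7 -3.8] ydown [ 0.012 -0.002 -1.   ] x [ 0.34  -0.94   0.005]
```

View pics/a4.png

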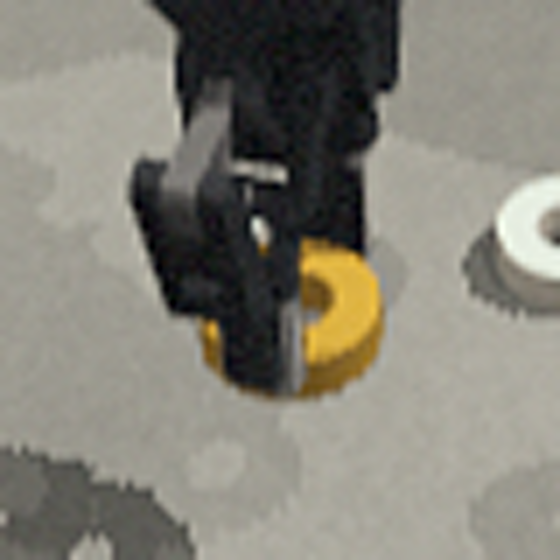

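```bash
python3 -m handwheel '[[322,0,-117,0],[322,0,-117,0],[322,0,-117,0],[322,0,-117,0],[322,0,-117,0],[322,0,-117,0],[322,0,-117,0],[322,20,-117,0],[322,20,-117,0]]'
python3 -c "
from h import *
delta(.5116,-.3177,.118)
ims=[]
for n in('scene','top'):
    p=eyes.snapshot(n); u,v=proj(p,[.509,-.3187,.06])[0].astype(int) 
    ims.append(cv2.resize(p['color'][v-50:v+50,u-50:u+50,::-1],(400,400),interpolation=cv2.INTER_CUBIC))
cv2.imwrite('pics/a5.png',np.hstack(ims))
"
```

```text
t: 5.72
tool_pos: [0.5097, -0.3154, 0.1363]
orientation: [-0.578, 0.404, -0.406, 0.581]
force: [-0.1, -0.4, -2.4]
finger_gap: 0.0485
t 5.725 pos [ 0.5097 -0.3154  0.1363] gap 0.0485 F [-0.1 -0.4 -2.4]
shift mm [ 2.8 18.3  0.9] ydown [ 0.005  0.002 -1.   ] x [ 0.343 -0.939 -0.   ]
```

View pics/a5.png

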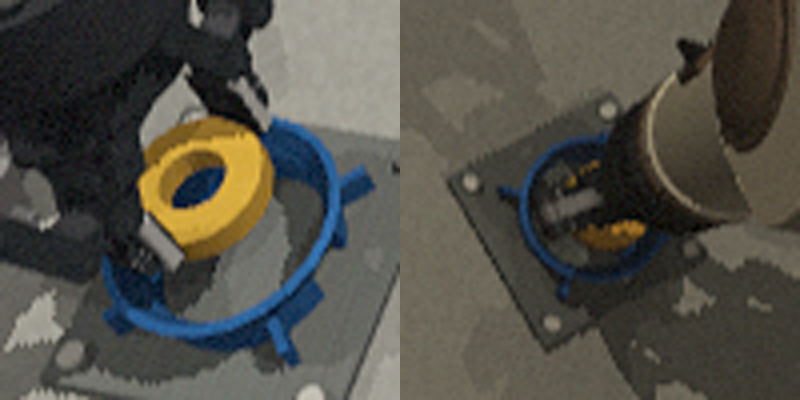

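```bash
python3 -m handwheel '[[3,9,1,0],[3,18,1,0],[3,18,1,0],[3,18,1,0]]'
python3 -c "
from h import *
delta(.5116,-.3177,.118)"
```

```text
t: 6.32
tool_pos: [0.5131, -0.3187, 0.1203]
orientation: [-0.578, 0.403, -0.408, 0.581]
force: [-0.5, -0.9, -1.7]
finger_gap: 0.0485
t 6.325 pos [ 0.5131 -0.3187  0.1203] gap 0.0485 F [-0.5 -0.9 -1.7]
shift mm [-1.5  2.3 -1.1] ydown [ 0.008  0.    -1.   ] x [ 0.343 -0.939  0.003]
```

```bash
python3 -m handwheel '[[-1,4,-1,0],[-1,4,-1,0]]'
python3 -m handwheel '[[0,0,0,0],[0,0,0,0],[0,0,0,0],[0,0,0,0]]' 85
python3 -m handwheel '[[0,-40,0,0],[0,-80,0,0],[0,-80,0,0]]'
python3 -c "
from h import *
delta(.6015,.142,.16)
ims=[]
for n in('scene','top'):
    p=eyes.snapshot(n); u,v=proj(p,[.509,-.3187,.04])[0].astype(int) 
    ims.append(cv2.resize(p['color'][v-50:v+50,u-50:u+50,::-1],(400,400),interpolation=cv2.INTER_CUBIC))
cv2.imwrite('pics/a6.png',np.hstack(ims))
"
```

```text
t: 6.58
tool_pos: [0.5115, -0.3181, 0.1161]
orientation: [-0.578, 0.403, -0.407, 0.581]
force: [-0.2, -0.2, -1.7]
finger_gap: 0.0484
t: 7.08
tool_pos: [0.5116, -0.3181, 0.1162]
orientation: [-0.578, 0.403, -0.408, 0.581]
force: [-0.3, -0.3, 0.1]
finger_gap: 0.0852
t: 7.45
tool_pos: [0.5131, -0.319, 0.1998]
orientation: [-0.578, 0.401, -0.41, 0.581]
force: [0.2, -0.5, -0.4]
finger_gap: 0.0852
t 7.45 pos [ 0.5131 -0.319   0.1998] gap 0.0852 F [ 0.2 -0.5 -0.4]
shift mm [-403.1   39.3  240.6] ydown [ 0.013 -0.004 -1.   ] x [ 0.343 -0.939  0.008]
```

View pics/a6.png

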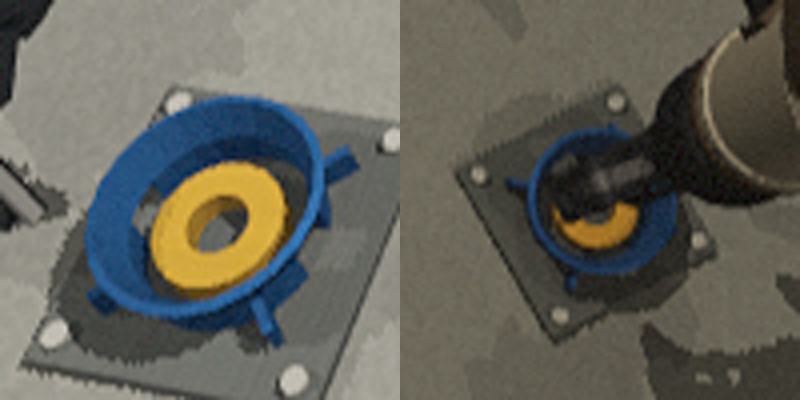

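```bash
python3 -m handwheel '[[-403,39,240,0],[-403,39,240,0],[-403,39,240,0],[-403,39,240,0],[-403,39,240,0],[-403,39,240,0],[-403,39,240,0],[-403,39,240,0],[-403,80,240,0],[-403,80,240,0]]'
python3 -c "
from h import *
p=eyes.snapshot('top'); [print(b) for b in blobs(p,(12,130,80),(28,255,255),.010)]
p=eyes.snapshot('scene'); [print(b) for b in blobs(p,(12,130,80),(28,255,255),.010)[:5]]
delta(.6015,.142,.076)"
```

```text
t: 8.8
tool_pos: [0.5956, 0.1417, 0.1124]
orientation: [0.581, -0.405, 0.405, -0.579]
force: [0.3, -0.6, -0.2]
finger_gap: 0.0847
(499.0, 243.7, 137.0, (487, 240, 25, 8), array([ 0.4275, -0.5779,  0.01  ]))
(392.4, 210.1, 317.5, (382, 200, 21, 21), array([ 0.5109, -0.3225,  0.01  ]))
(273.1, 123.6, 81.0, (270, 115, 7, 18), array([ 0.7377, -0.0268,  0.01  ]))
(314.4, 120.3, 75.0, (311, 112, 7, 19), array([ 0.7463, -0.1338,  0.01  ]))
(169.5, 74.7, 102.5, (158, 50, 23, 50), array([0.8745, 0.2474, 0.01  ]))
(90.5, 323.7, 807.0, (73, 307, 36, 35), array([ 0.5031, -0.3192,  0.01  ]))
(273.1, 310.3, 321.0, (258, 299, 32, 23), array([ 0.7262, -0.1193,  0.01  ]))
(303.8, 265.6, 501.0, (289, 253, 30, 26), array([ 0.7213, -0.0151,  0.01  ]))
(294.9, 188.6, 238.0, (283, 179, 24, 20), array([0.6027, 0.1392, 0.01  ]))
(403.1, 191.9, 1902.5, (347, 150, 124, 95), array([0.7941, 0.2717, 0.01  ]))
t 8.9 pos [0.5982 0.1417 0.1159] gap 0.085 F [-0.6  0.   0.1]
shift mm [ 0.7 39.9  3. ] ydown [ 0.005 -0.002 -1.   ] x [ 0.342 -0.94   0.003]
```

```bash
python3 -m handwheel '[[1,20,2,0],[1,40,2,0],[1,40,2,0],[1,40,2,0]]'
python3 -c "
from h import *
delta(.6015,.142,.076)"
```

```text
t: 9.4
tool_pos: [0.6007, 0.1415, 0.0759]
orientation: [-0.579, 0.404, -0.407, 0.58]
force: [0.2, -1.1, 0.2]
finger_gap: 0.0855
t 9.4 pos [0.6007 0.1415 0.0759] gap 0.0855 F [ 0.2 -1.1  0.2]
shift mm [-0.2 -0.1  1. ] ydown [ 0.005 -0.001 -1.   ] x [ 0.342 -0.94   0.003]
```

```bash
python3 -m handwheel '[[0,-1,0,0],[0,-1,0,0],[0,-1,0,0],[0,-1,0,0],[0,-1,0,0],[0,-1,0,0],[0,-1,0,0],[0,-1,0,0]]' 40 60
python3 -c "
from h import *
delta(.6015,.142,.076)"
python3 -m handwheel '[[0,-40,0,0],[0,-80,0,0],[0,-90,0,0],[0,-90,0,0]]'
python3 -c "
from h import *
delta(.509,-.3187,.16)
p=eyes.snapshot('scene'); u,v=proj(p,[.6015,.142,.1])[0].astype(int); 
c=cv2.resize(p['color'][max(0,v-40):v+40,u-40:u+40,::-1],None,fx=7,fy=7,interpolation=cv2.INTER_CUBIC)
cv2.imwrite('pics/b4.png',c)
"
```

```text
t: 10.4
tool_pos: [0.6011, 0.142, 0.0785]
orientation: [-0.578, 0.403, -0.408, 0.58]
force: [-2.1, -0.2, 7.9]
finger_gap: 0.0487
t 10.4 pos [0.6011 0.142  0.0785] gap 0.0487 F [-2.1 -0.2  7.9]
shift mm [0.2 2.5 0.4] ydown [ 0.007 -0.001 -1.   ] x [ 0.342 -0.94   0.003]
t: 10.9
tool_pos: [0.6005, 0.1418, 0.1686]
orientation: [-0.578, 0.403, -0.408, 0.58]
force: [1.0, -0.3, -3.0]
finger_gap: 0.0487
t 10.9 pos [0.6005 0.1418 0.1686] gap 0.0487 F [ 1.  -0.3 -3. ]
shift mm [ 401.4    8.7 -243.6] ydown [ 0.007 -0.002 -1.   ] x [ 0.342 -0.94   0.004]
```

View pics/b4.png

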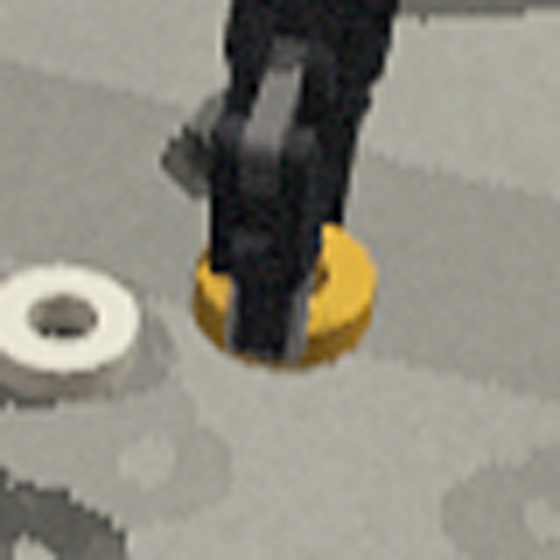

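```bash
python3 -m handwheel '[[401,0,-244,0],[401,0,-244,0],[401,0,-244,0],[401,0,-244,0],[401,0,-244,0],[401,0,-244,0],[401,0,-244,0],[401,0,-244,0],[401,27,-244,0],[401,27,-244,0]]'
python3 -c "
from h import *
delta(.509,-.3187,.116)
"
```

```text
t: 12.2
tool_pos: [0.505, -0.3179, 0.1371]
orientation: [-0.579, 0.407, -0.405, 0.58]
force: [-0.1, 0.9, -2.0]
finger_gap: 0.0485
t 12.2 pos [ 0.505  -0.3179  0.1371] gap 0.0485 F [-0.1  0.9 -2. ]
shift mm [ 2.1 21.1  3.5] ydown [-0.001  0.002 -1.   ] x [ 0.341 -0.94  -0.003]
```

```bash
python3 -m handwheel '[[2,0,3,0],[2,10,3,0],[2,21,3,0],[2,21,3,0],[2,21,3,0]]'
python3 -c "
from h import *
delta(.509,-.3187,.116)
ims=[]
for n in('scene','top'):
    p=eyes.snapshot(n); u,v=proj(p,[.509,-.3187,.05])[0].astype(int) 
    ims.append(cv2.resize(p['color'][v-50:v+50,u-50:u+50,::-1],(400,400),interpolation=cv2.INTER_CUBIC))
cv2.imwrite('pics/b5.png',np.hstack(ims))
"
```

```text
t: 12.82
tool_pos: [0.5086, -0.3186, 0.1162]
orientation: [-0.579, 0.406, -0.405, 0.58]
force: [0.1, -0.9, -1.9]
finger_gap: 0.0487
t 12.825 pos [ 0.5086 -0.3186  0.1162] gap 0.0487 F [ 0.1 -0.9 -1.9]
shift mm [0.2 0.2 0.3] ydown [-0.001  0.002 -1.   ] x [ 0.341 -0.94  -0.003]
```

View pics/b5.png

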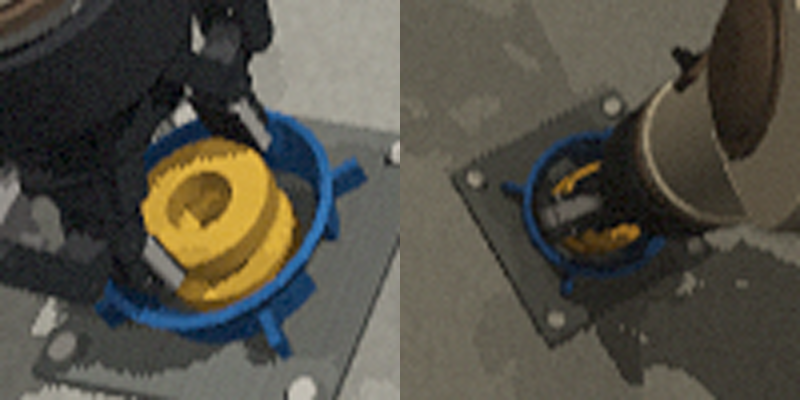

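The picture shows the second ring level above the first, at about (205,205) in the left crop, centred in the flare. I'll release it and lift.

```bash
python3 -m handwheel '[[0,0,0,0],[0,0,0,0],[0,0,0,0],[0,0,0,0]]' 85
python3 -m handwheel '[[0,-40,0,0],[0,-80,0,0],[0,-120,0,0],[-180,-120,-80,0],[-180,-120,-80,0],[-180,-120,-80,0],[-180,-120,-80,0]]'
cat > chk.py <<'E'
from h import *
delta(.509,-.3187,.116)
ims=[];a=np.linspace(0,2*np.pi,80)
for n in('scene','top'):
    p=eyes.snapshot(n); b=[x for x in blobs(p,(12,130,80),(28,255,255),.036) if abs(x[4][0]-.51)<.04 and abs(x[4][1]+.319)<.04]; print(n,b)
    u,v=proj(p,[.509,-.3187,.04])[0].astype(int)
    c=cv2.resize(p['color'][v-40:v+40,u-40:u+40,::-1],(400,400),interpolation=cv2.INTER_CUBIC); d=c.copy()
    for r in(.026,.012):
        pts=(proj(p,np.c_[.509+r*np.cos(a),-.3187+r*np.sin(a),0*a+.040])-[u-40,v-40]+.5)*5
        cv2.polylines(d,[pts.astype(np.int32)],True,(255,0,255),1)
    ims.append(np.vstack([c,d])[:,:])
cv2.imwrite('pics/chk.png',cv2.resize(np.hstack(ims),(600,600)))
E
python3 chk.py
```

```text
t: 13.42
tool_pos: [0.5088, -0.3189, 0.1167]
orientation: [-0.579, 0.406, -0.405, 0.58]
force: [-0.2, -0.4, -0.3]
finger_gap: 0.0852
t: 14.3
tool_pos: [0.3686, -0.1746, 0.2362]
orientation: [0.58, -0.407, 0.404, -0.579]
force: [1.3, -0.6, -0.2]
finger_gap: 0.0849
t 14.3 pos [ 0.3686 -0.1746  0.2362] gap 0.0849 F [ 1.3 -0.6 -0.2]
shift mm [183.9 119.5  82.9] ydown [-0.005  0.001 -1.   ] x [ 0.344 -0.939 -0.002]
scene [(88.4, 321.1, 1053.0, (69, 302, 39, 40), array([ 0.5133, -0.3202,  0.036 ]))]
top [(393.6, 209.8, 341.0, (382, 200, 23, 21), array([ 0.5078, -0.3178,  0.036 ]))]
```

View pics/chk.png

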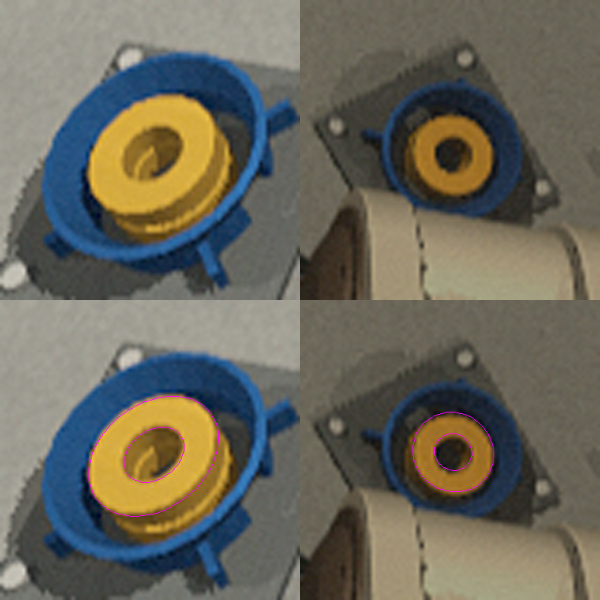

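```bash
python3 -m handwheel '[[0,0,0,0],[0,0,0,0],[0,0,0,0],[0,0,0,0]]'
python3 - <<'E'
from h import *
p=eyes.snapshot("scene"); cv2.imwrite("pics/end.png",p["color"][:,:,::-1])
print(blobs(p,(12,130,80),(28,255,255),.036)[:1])
E
```

```text
t: 14.9
tool_pos: [0.3721, -0.1772, 0.2372]
orientation: [-0.579, 0.406, -0.405, 0.579]
force: [-1.0, -0.4, -0.8]
finger_gap: 0.0848
[(88.3, 321.1, 1052.0, (69, 302, 39, 40), array([ 0.5132, -0.3202,  0.036 ]))]
```

View pics/end.png

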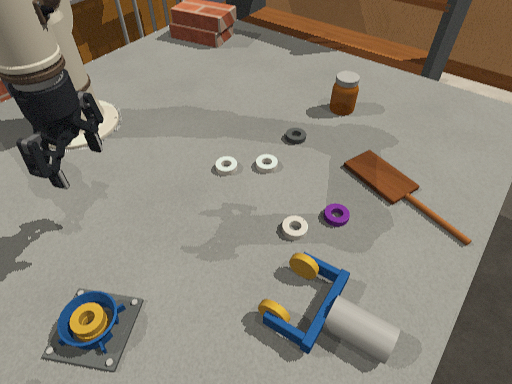

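The picture shows both brass rings stacked in the tube at (88,321), the dark ring still at (295,135), and the gripper in free air.

```bash
python3 -c "
from cell import arm
print(arm.job_done())"
```

```text
the job is handed in; nothing more can be done
None
```

Both brass rings are in the tube of the blue pipe-rest foot, one on top of the other, and the job is handed in at about 15 s of the 54 s allowed. I picked each ring up in turn and released it just above the tube's rim.

- **Upper ring:** in both cameras its outline matches a flat 52 mm circle centred on the tube axis at 40 mm, the top of a full column. It did not move between the last two pictures, about 0.6 s apart.
- **Lower ring:** it sits a few millimetres off the axis. I did not measure it precisely once the second ring covered it, but the tube walls limit the offset to 8 mm, against the 12 mm allowed.
- **Dark ring:** it appears at the same place in the last picture as in the first, and the arm went nowhere near it.
- **Robot:** the gripper is open and clear of everything.
- **Disagreements:** the finger opening read 48.7 mm on the 52 mm rings, although both were held firmly. The scene camera put the centre of the brass about 5 mm from where the top camera did, probably because the lower ring's side widens the patch of brass it sees.

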